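Gauge the opening of a bench clamp

ROBOT

A 6-joint arm with a two-finger parallel gripper is mounted at the origin on a cart in front of the work surface, level with it; the furniture and walls round the work are solid. World frame = base frame: x ahead of the robot, y to its left, z up, the work surface at z = 0. Lengths are in m, angles in rad, forces in N, time in s.
With the tool pointing down it reaches from about 0.35 to 0.85 m from the base axis. Payload 8.1 kg.
Tool frame: the origin (TCP) lies midway between the tips of the shut fingers; the grasp point (between the pads) lies 19 mm behind it; z points along the fingers, y is the line along which they close (so a half turn about z gives the same grasp; the last joint's range is limited). The gripper opens to 93 mm and grips with 3 to 60 N. Pads are 15 mm wide; open, the fingers measure 128 mm over their backs; the gripper's body (75 mm by 188 mm) begins 65 mm behind the grasp point.
Start: joints at [-1.377, 0.13, 1.488, -0, 1.523, -0.085], TCP at [0.165, -0.577, 0.219] pointing down, gripper open.
Joint ranges: [-2.96, 2.96], [-0.89, 2.26], [0.02, 2.5], [-1.34, 4.48], [0, 2.73], [-2.66, 2.66]. Speed limits (rad/s): [2.39, 2.39, 2.79, 3.14, 3.14, 3.14].

INTERFACE

Orientations are given as [roll, pitch, yaw] about the fixed x, y, z axes, in that order (R = Rz(yaw) Ry(pitch) Rx(roll)).
In Python, from station import arm, read_camera gives the robot as it stands.
- The arm moves only by the shell command python3 -m creep 'ROWS' [FORCE]. ROWS is JSON, a list of rows, each a list of 5 numbers: the shift along the tool's x, y, z in m, then the turn about the tool's z in rad, then the opening, from -1 (shut) to 1 (fully open), so that 0 is half open. In form: [[dx, dy, dz, turn, gripper], ...]. A call has 1 to 20 rows; each row is the pose to reach, as a shift and turn from the pose commanded when the call began, along the tool's axes at that moment; what a row does not reach only later rows make up. A row lasts 1/8 s, in which the tool goes at most 62.5 mm and 10.7 degrees, less where a joint would pass 70% of its speed; a pose out of reach is approached as far as the arm can. A call with a gripper value outside its range is refused whole. The fingers move at their own pace and stop on an object; FORCE is the grip in N (left out, the last holds). Time passes only in rows, so rows that repeat a pose let the fingers close. It gives the time, the measured TCP pose, the force, the opening and the grip force at its end, in the units of the state.
- arm.read_state(): the state, without advancing time (a new reading comes with each control period).
- read_camera(name): name is "scene" or "top"; returns a dict with "frame" (384x512x3 uint8, red, green, blue), "fx", "fy", "cx", "cy" (pixels), "dist" ([k1, k2, p1, p2, k3] as OpenCV has them; the pictures are not rectified), "cam_to_world" (4x4, takes a point from camera to world coordinates). Camera axes: x right, y down, z forward; pixel columns grow to the right and rows downward; lengths in m; the calibration is good to about 2 mm. A picture is of the moment at which its call begins. There is no depth.
- arm.sign_off(): hands the job in; it is judged then, once.
The state is a dict: "time": time; "joint_positions": joint angles; "joint_velocities": joint speeds; "joint_torque": joint torques, N m; "position": TCP position; "tool_rot": TCP orientation; "wrist_force": force on the tool from outside, world axes, zero at the start; "torque": the same for the moment, N m; "opening": finger opening in m; "grip_force": force on a finger pad.
Only numpy, scipy, OpenCV 4.12 (cv2) and the standard library are available. Lean on these libraries where they do the work, as an engineer would, in place of code of your own. Each camera call takes 0.05 s, during which the arm holds its last target. There are 200 camera calls.

TASK

The small steel bench clamp is locked at one opening, and three gauge blocks of different thickness stand beside it. Find the block that fills the gap between the jaws snugly (not rattling loose, not too thick to enter) and leave it upright, all the way down on the floor of the gap, about the middle of the jaws and square with them. Leave the other two blocks standing upright on the bench, clear of the clamp.

Things in the scene. Friction and masses are not known exactly. Their poses are not given: they have to be found in the camera images.
- gap (a point): Middle of the floor of the gap in the low clamp fixed to the bench, 10 mm above the bench; x along the 60 mm jaws (gap open at both ends), y from jaw to jaw, z up. The gap is 28 mm wide up to 18 mm above its floor, then flares to 44 mm at the jaw tops, 32 mm above the floor. Base 70 (x) by 124 (y) mm; at -y a clamp screw, lower than the jaws, reaches 68 mm out.
- thin_grip (a point): Loose thin gauge block, under 0.5 kg, standing on the bench: steel foot 30 (x) by 12 (y) mm, 45 mm high (rattles loose in the gap), and centred on it a black handle 30 (x) by 12 (y) mm, up to 85 mm above the underside. This point is the middle of the handle, 65 mm above the underside; z up.
- middle_grip (a point): Loose middle gauge block, under 0.5 kg, standing on the bench: steel foot 30 (x) by 24 (y) mm, 45 mm high (fits the gap), and centred on it a black handle 30 (x) by 12 (y) mm, up to 85 mm above the underside. This point is the middle of the handle, 65 mm above the underside; z up.
- thick_grip (a point): Loose thick gauge block, under 0.5 kg, standing on the bench: steel foot 30 (x) by 38 (y) mm, 45 mm high (cannot enter the gap), and centred on it a black handle 30 (x) by 12 (y) mm, up to 85 mm above the underside. This point is the middle of the handle, 65 mm above the underside; z up.

How it is judged:
At the end, for the whole second after the job is handed in: The middle block rests on the floor of the gap (5 mm), upright within 10 degrees, square with the jaws within 11 degrees, within 16 mm of the middle along them and 12 mm across; the other two stand upright (10 degrees) on the bench, over 60 mm from the middle of the gap (x of middle_grip in the frame of gap between -0.016 and 0.016 m and y of middle_grip in the frame of gap between -0.012 and 0.012 m and z of middle_grip in the frame of gap between 0.058 and 0.07 m and angle between each of middle_grip, thin_grip, thick_grip's own z axis and vertical below 0.175 rad and angle between the x axis of middle_grip and the x axis of gap, either way round below 0.2 rad and linear speed of middle_block below 0.02 m/s and height (world z) of thin_grip between 0.058 and 0.07 m and horizontal distance between each of thin_grip, thick_grip and gap above 0.06 m and height (world z) of thick_grip between 0.058 and 0.07 m); the robot touches nothing.
It also fails if it takes over 35 s, if anything falls off the work surface, if the arm or the gripper's body presses on something with over 40 N, if the wrist force passes 120 N, or if a joint passes its speed limit or range.

## Working session

There is one attempt and no reset: what is moved stays moved. The work goes in short steps, Python scripts to look and compute and a shell command to move; the robot and the scene stay as the last step left them, time stands still between calls to the robot, and variables do not carry over. Pictures are saved under pics/ and viewed, at most 10 in all, crops included, and the job is handed in when it is done.

```bash
mkdir -p pics; python3 - <<'E'
from station import arm, read_camera
import cv2, numpy as np, pickle
s=arm.read_state(); print(s['time'],s['position'],s['tool_rot'],s['opening'])
for n in("scene","top"):
    c=read_camera(n); cv2.imwrite(f'pics/{n}0.png',cv2.resize(c['frame'][:,:,::-1],(768,576),interpolation=cv2.INTER_CUBIC))
    pickle.dump(c,open(n+'0.pkl','wb')); print(n,c['fx'],np.round(c['cam_to_world'],3).tolist(),c['dist'])
E
```

```text
0.0 [ 0.16500922 -0.57626549  0.21760251] [-3.13976478e+00 -1.49080379e-04  2.78792211e-01] 0.0928760852922157
scene 361.0201504549114 [[0.868, -0.248, 0.429, 0.146], [-0.496, -0.432, 0.753, -0.896], [-0.001, -0.867, -0.499, 0.481], [0.0, 0.0, 0.0, 1.0]] [-0.11053239  0.          0.          0.          0.        ]
top 389.8302093304608 [[-0.028, -0.997, 0.074, 0.427], [-0.999, 0.026, -0.02, -0.239], [0.018, -0.074, -0.997, 0.938], [0.0, 0.0, 0.0, 1.0]] [-0.09766865  0.          0.          0.          0.        ]
```

View pics/top0.png

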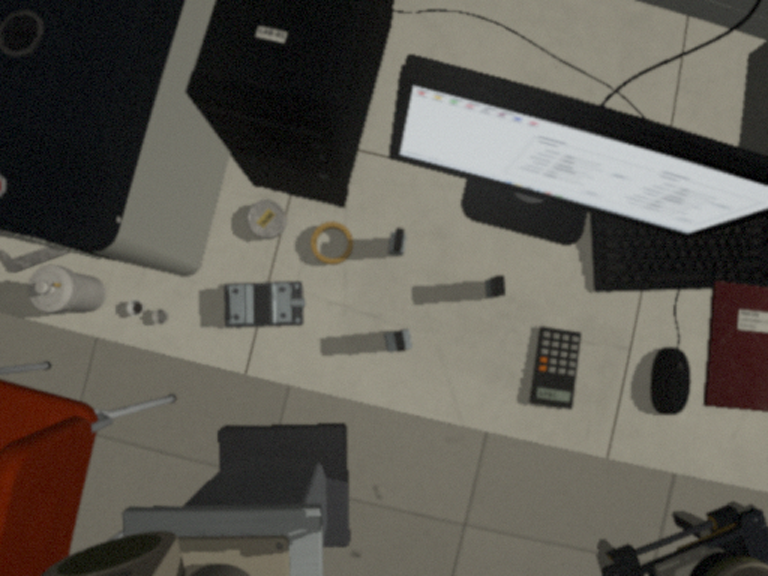

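View pics/scene0.png

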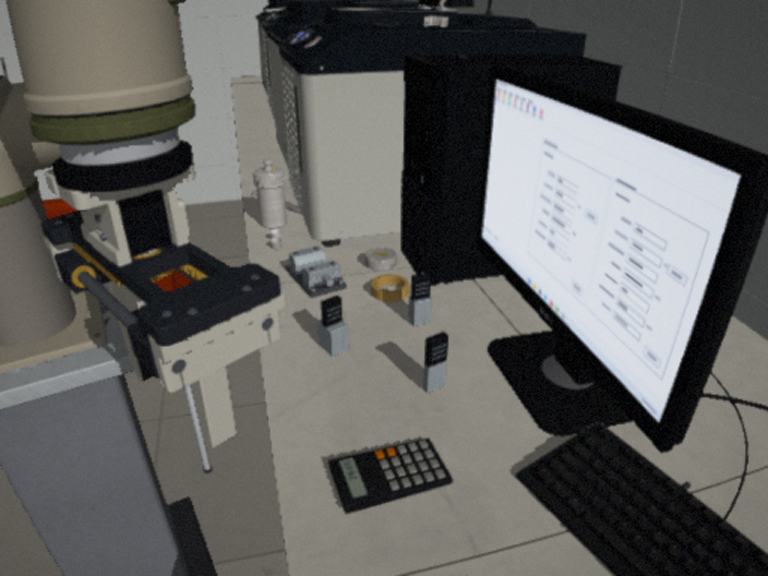

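The top view shows the clamp at (264,304) and handles at about (397,242), (495,288) and (398,341). In the scene view the blocks are at (420,300), (435,362) and (333,325). Next I'll zoom in.

```bash
python3 - <<'E'
import cv2, numpy as np, pickle
c=pickle.load(open('top0.pkl','rb'))['frame'][:,:,::-1]
cv2.imwrite('pics/topz.png',cv2.resize(c[145:245,140:350][:, :],None,fx=3.8,fy=3.8,interpolation=cv2.INTER_CUBIC))
c=pickle.load(open('scene0.pkl','rb'))['frame'][:,:,::-1]
cv2.imwrite('pics/scenez.png',cv2.resize(c[160:265,185:305],None,fx=5.5,fy=5.5,interpolation=cv2.INTER_CUBIC))
E
```

```text
(no output)
```

View pics/topz.png

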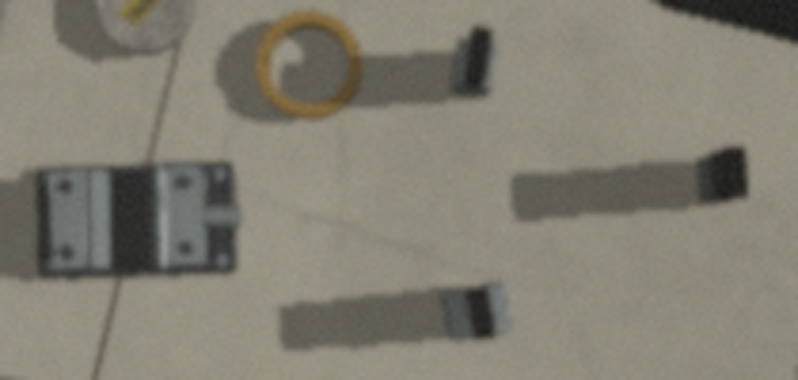

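View pics/scenez.png

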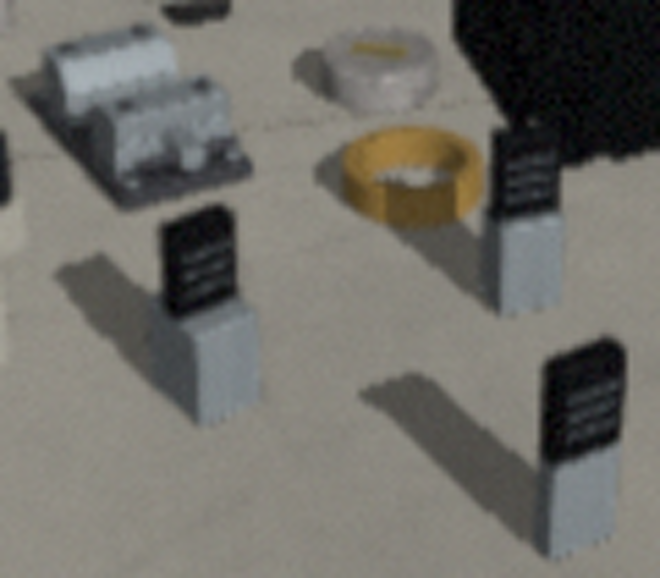

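The top crop gives foot widths of about 22 mm for the upper block (480,57) and 39 mm for the lower one (478,310). The right block (722,175) shows no step between foot and handle. So the upper block is the middle, the right one thin and the lower one thick. Next I'll measure positions.

```bash
cat >h.py <<'E'
import cv2, numpy as np
def cast(c,uv,z):
    K=np.array([[c['fx'],0,c['cx']],[0,c['fy'],c['cy']],[0,0,1]])
    p=cv2.undistortPoints(np.array(uv,float).reshape(-1,1,2),K,np.array(c['dist'])).reshape(-1,2)
    T=np.array(c['cam_to_world']); d=np.c_[p,np.ones(len(p))]@T[:3,:3].T; o=T[:3,3]
    return (o+d*((z-o[2])/d[:,2])[:,None])[:,:2]
def rect(c,m,z,box):
    x0,y0,x1,y1=box; r=np.zeros(m.shape,np.uint8); r[y0:y1,x0:x1]=m[y0:y1,x0:x1]
    n,l,st,_=cv2.connectedComponentsWithStats(r); i=1+np.argmax(st[1:,4])
    ys,xs=np.nonzero(l==i); w=cast(c,np.c_[xs,ys],z)
    (cx,cy),(a,b),t=cv2.minAreaRect((w*1000).astype(np.float32))
    return np.round([cx,cy,*(w.mean(0)*1000),a,b,t],1),len(xs),(xs.min(),ys.min(),xs.max(),ys.max())
E
python3 - <<'E'
from h import *; import pickle
c=pickle.load(open('top0.pkl','rb')); f=cv2.GaussianBlur(c['frame'],(3,3),0).astype(int)
dark=(f.max(2)<62).astype(np.uint8); rb=f[...,0]-f[...,2]; 
print('bench rb',rb[200:215,300:320].mean(),'shadow',rb[190:196,280:320].mean(), 'lum shadow',f[190:196,280:320].mean())
met=(rb<8).astype(np.uint8)
for n,b in dict(A=(255,148,275,175),B=(318,180,342,202),C=(254,216,278,238)).items():
    print(n,'handle',rect(c,dark,.085,b),'\n  all',rect(c,met,.045,b))
print('clamp',rect(c,met,.01,(145,182,206,222)))
print('gapdark',rect(c,dark,.01,(165,188,188,218)))
print(f.sum(2)[160,250:275]//3, f[196:210:6,148:206].sum(2)//3)
E
```

```text
bench rb 17.35333333333333 shadow 11.9875 lum shadow 91.75694444444444
A handle (array([ 558.7, -290.8,  557.4, -290.3,   10.8,   34.6,   77. ]), 73, (np.int64(261), np.int64(153), np.int64(267), np.int64(168))) 
  all (array([ 564.1, -292.6,  562.5, -292.1,   25.5,   37.5,   88.3]), 161, (np.int64(259), np.int64(153), np.int64(270), np.int64(169)))
B handle (array([ 488.8, -433.2,  488.1, -433.2,   22.7,   24.4,   88.5]), 116, (np.int64(325), np.int64(185), np.int64(335), np.int64(196))) 
  all (array([ 490.7, -440.7,  490.7, -440.5,   26.8,   29.4,    7.2]), 138, (np.int64(323), np.int64(185), np.int64(335), np.int64(197)))
C handle (array([ 412.7, -287.9,  413.1, -288.3,   10.9,   21.8,   88.3]), 54, (np.int64(263), np.int64(222), np.int64(268), np.int64(232))) 
  all (array([ 412.7, -288.8,  412.7, -288.9,   29.2,   39.5,    7.8]), 217, (np.int64(256), np.int64(220), np.int64(274), np.int64(234)))
clamp (array([475.3, -79.7, 475.2, -79.1,  68.2, 126.9,   0.6]), 1487, (np.int64(149), np.int64(188), np.int64(202), np.int64(217)))
gapdark (array([474.3, -77.2, 474.5, -77.1,  21.6,  
[... 208 characters left out ...]
91 103 104 100  99 104 110 112 111 107 105 114 122
  124 118  99  71  50  44  45  44  44  45  44  45  48  54  69  93 116 125
  121 114 111 111 112 113 114 112 107  95  77  64  59  59  58  60  72  93
  116 132 138 140]
 [ 88  77  61  53  62  85 102 110 111 111 113 114 114 115 111 107 113 121
  124 119 100  72  51  44  44  44  44  44  44  45  48  55  72 101 130 140
  130 118 114 115 116 116 116 115 112 106 102 103 104 104 104 103 104 107
  113 123 134 141]
 [ 87  75  59  51  59  79  98 106 106 106 109 112 115 117 113 107 112 121
  124 121 104  75  52  46  46  45  46  45  44  46  48  54  67  92 123 137
  127 115 108 101  97  99 106 113 113 104  84  65  57  57  58  58  66  87
  114 135 143 145]]
```

The gap is near (475,-78) and the middle block near (561,-292) with a yaw of about -0.2. Before I choose the grasp axis, I'll check how far the tower and monitor are from the gripper body.

```bash
python3 - <<'E'
from h import *; import pickle
t=pickle.load(open('top0.pkl','rb')); s=pickle.load(open('scene0.pkl','rb'))
print('tower corners z0',cast(t,[(230,137),(170,123)],0), 'printer',cast(t,[(130,182)],0))
print('monitor corner by z: top/scene')
for z in(.05,.1,.15,.2): print(z,cast(t,[(265,105)],z)[0],cast(s,[(322,160)],z)[0])
f=cv2.GaussianBlur(s['frame'],(3,3),0).astype(int)
# scene: handle top faces, middle of top edge by eye (crop px/5.5 + offset)
for n,p in dict(A=(527,128),B=(585,345),C=(198,213)).items():
    print(n,cast(s,[(185+p[0]/5.5,160+p[1]/5.5)],.085)[0])
# foot A bottom front edge (long side) for yaw
e=np.array([(508,312),(560,298)])/5.5+[185,160]; w=cast(s,e,0); d=w[1]-w[0]; print('A foot edge',w,np.hypot(*d),np.degrees(np.arctan2(d[1],d[0])))
q=np.array([(480,32),(478,90)]);print('handle A axis',cast(t,q/3.8+[140,145],.085))
E
```

```text
tower corners z0 [[ 0.63222469 -0.21291721]
 [ 0.67119991 -0.06651317]] printer [[0.52838218 0.03238289]]
monitor corner by z: top/scene
0.05 [ 0.69545076 -0.29763374] [ 0.78307913 -0.17908081]
0.1 [ 0.68034938 -0.29430863] [ 0.70908632 -0.2622997 ]
0.15 [ 0.66524801 -0.29098352] [ 0.63509352 -0.3455186 ]
0.2 [ 0.65014663 -0.28765842] [ 0.56110071 -0.4287375 ]
A [ 0.56546903 -0.29099828]
B [ 0.49434602 -0.43478117]
C [ 0.4156328 -0.2853383]
A foot edge [[ 0.55468265 -0.29805558]
 [ 0.58067761 -0.30019065]] 0.026082493451317624 -4.695376142541384
handle A axis [[ 0.57478547 -0.29471804]
 [ 0.54076609 -0.29248253]]
```

The monitor's lower corner is at about (0.676,-0.293,0.115) and the tower corner at (0.632,-0.213). I'll close across the thin handle, with the tool's y near world y. That leaves roughly 20 mm of clearance at the tower.

```bash
python3 -m creep '[[0.057,-0.021,0,0.1,0.1],[0.114,-0.041,0,0.2,0.1],[0.171,-0.062,0,0.3,0.1],[0.228,-0.082,0,0.4,0.1],[0.285,-0.103,0,0.4,0.1],[0.342,-0.124,0,0.4,0.1],[0.4,-0.144,0.02,0.4,0.1],[0.456,-0.165,0.04,0.4,0.1],[0.456,-0.165,0.095,0.4,0.1],[0.456,-0.165,0.095,0.4,0.1],[0.456,-0.165,0.095,0.4,0.1],[0.456,-0.165,0.095,0.4,0.1]]' 25; python3 - <<'E'
from station import read_camera
import cv2,pickle
a=read_camera('top');b=read_camera('scene'); pickle.dump((a,b),open('1.pkl','wb'))
x=cv2.resize(a['frame'][110:230,190:330],(700,600))[:,:400];
A=cv2.resize(a['frame'][110:230,200:310],None,fx=3.6,fy=3.6,interpolation=2);B=cv2.resize(b['frame'][120:240,220:330],None,fx=3.6,fy=3.6,interpolation=2)
cv2.imwrite('pics/1.png',cv2.hconcat([A,B])[:,:,::-1])
E
```

```text
time: 1.6
position: [0.559, -0.2944, 0.1268]
tool_rot: [3.14, -0.004, -0.123]
wrist_force: [0.5, -0.2, 0.2]
opening: 0.0512
grip_force: 0.0
```

View pics/1.png

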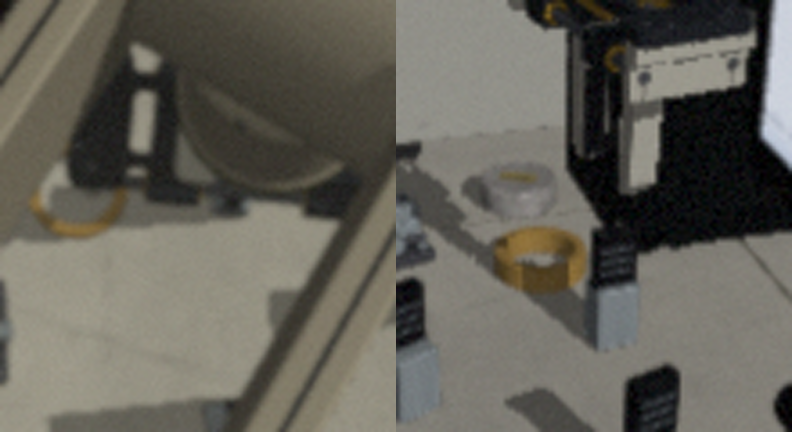

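The fingers are above the block and line up with it in the scene view, with the fingertip at (640,190) and the handle top at (613,232). I'll descend and close.

```bash
python3 -m creep '[[0,-0.001,0.04,0,0.1],[0,-0.001,0.073,0,0.1],[0,-0.001,0.073,0,0.1],[0,-0.001,0.073,0,0.1],[0,-0.001,0.073,0,0.1]]' 25; python3 -m creep '[[0,0,0,0,-1],[0,0,0,0,-1],[0,0,0,0,-1],[0,0,0,0,-1],[0,0,0,0,-1],[0,0,0,0,-1]]' 25
```

```text
time: 2.33
position: [0.5597, -0.2928, 0.0533]
tool_rot: [3.14, -0.003, -0.121]
wrist_force: [0.5, -0.4, 0.7]
opening: 0.051
grip_force: 0.0
time: 3.08
position: [0.5582, -0.2917, 0.0505]
tool_rot: [-3.142, 0.0, -0.121]
wrist_force: [-0.8, 0.5, -0.3]
opening: 0.0123
grip_force: 25.0
```

```bash
python3 -m creep '[[0,0,-0.05,0,-1],[0,0,-0.1,0,-1],[-0.025,-0.045,-0.1,-0.03,-1],[-0.05,-0.09,-0.1,-0.06,-1],[-0.08,-0.14,-0.1,-0.1,-1],[-0.1,-0.18,-0.1,-0.13,-1],[-0.11,-0.202,-0.1,-0.13,-1],[-0.11,-0.202,-0.1,-0.13,-1],[-0.11,-0.202,-0.1,-0.13,-1],[-0.11,-0.202,-0.07,-0.13,-1],[-0.11,-0.202,-0.055,-0.13,-1],[-0.11,-0.202,-0.055,-0.13,-1],[-0.11,-0.202,-0.055,-0.13,-1],[-0.11,-0.202,-0.055,-0.13,-1]]' 25; python3 - <<'E'
from station import read_camera
import cv2,pickle
a=read_camera('top');b=read_camera('scene'); pickle.dump((a,b),open('2.pkl','wb'))
A=cv2.resize(a['frame'][160:250,130:220],None,fx=4.4,fy=4.4,interpolation=2);B=cv2.resize(b['frame'][115:205,165:255],None,fx=4.4,fy=4.4,interpolation=2)
cv2.imwrite('pics/2.png',cv2.hconcat([A,B])[:,:,::-1])
E
```

```text
time: 4.82
position: [0.4743, -0.0782, 0.1067]
tool_rot: [3.141, -0.002, 0.009]
wrist_force: [-0.0, -1.1, -2.2]
opening: 0.0118
grip_force: 25.0
```

View pics/2.png

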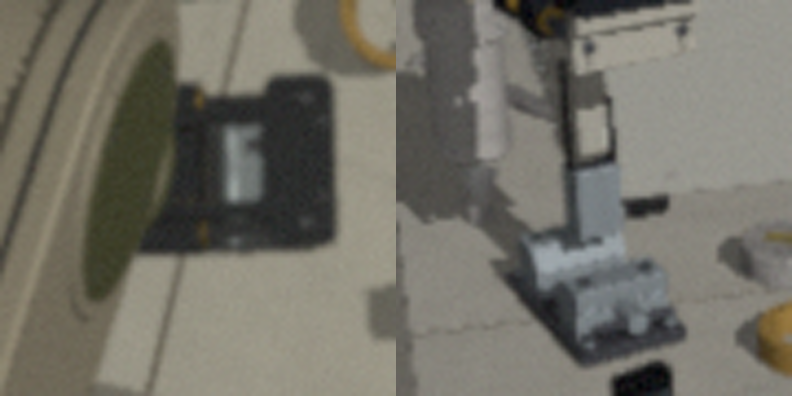

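The block hangs over the gap, centred on the finger (scene crop: handle 567–613, finger 578–605). I'll lower it gently in stages and watch the force.

```bash
python3 -m creep '[[0,0,0.01,0,-1],[0,0,0.018,0,-1],[0,0,0.024,0,-1],[0,0,0.028,0,-1],[0,0,0.028,0,-1],[0,0,0.028,0,-1]]' 25
```

```text
time: 5.68
position: [0.4737, -0.0779, 0.0779]
tool_rot: [3.142, -0.0, 0.009]
wrist_force: [-0.4, 0.1, -1.7]
opening: 0.0119
grip_force: 25.0
```

```bash
python3 -m creep '[[0,0,0.003,0,-1],[0,0,0.006,0,-1],[0,0,0.008,0,-1],[0,0,0.008,0,-1]]' 25
```

```text
time: 6.18
position: [0.4733, -0.0778, 0.0693]
tool_rot: [-3.141, 0.001, 0.009]
wrist_force: [-0.1, 0.7, -1.6]
opening: 0.0118
grip_force: 25.0
```

It entered the straight section without contact. Next is down to the floor.

```bash
python3 -m creep '[[0,0,0.003,0,-1],[0,0,0.006,0,-1],[0,0,0.008,0,-1],[0,0,0.009,0,-1],[0,0,0.009,0,-1],[0,0,0.009,0,-1]]' 25
```

```text
time: 6.92
position: [0.4736, -0.0779, 0.0607]
tool_rot: [3.142, -0.0, 0.009]
wrist_force: [-0.4, -0.4, -1.0]
opening: 0.0119
grip_force: 25.0
```

```bash
python3 -m creep '[[0,0,0,0,-0.2],[0,0,0,0,-0.2],[0,0,0,0,-0.2],[0,0,0,0,-0.2],[0,0,-0.03,0,-0.2],[0,0,-0.08,0,-0.2],[0,0,-0.14,0,-0.2],[-0.05,0.05,-0.16,0,-0.2],[-0.07,0.1,-0.16,0,-0.2],[-0.07,0.15,-0.16,0,-0.2],[-0.07,0.2,-0.16,0,-0.2],[-0.07,0.25,-0.16,0,-0.2],[-0.07,0.3,-0.16,0,-0.2],[-0.07,0.35,-0.16,0,-0.2],[-0.07,0.4,-0.16,0,-0.2],[-0.07,0.4,-0.16,0,-0.2],[-0.07,0.4,-0.16,0,-0.2]]' 25; python3 - <<'E'
from station import read_camera
import cv2,pickle
a=read_camera('top');b=read_camera('scene'); pickle.dump((a,b),open('3.pkl','wb'))
A=cv2.resize(a['frame'][150:240,140:230],None,fx=4.4,fy=4.4,interpolation=2);B=cv2.resize(b['frame'][130:265,170:305],None,fx=4.4*90/135,fy=4.4*90/135,interpolation=2)
cv2.imwrite('pics/3.png',cv2.hconcat([A,B])[:,:,::-1])
E
```

```text
time: 9.05
position: [0.4069, -0.4782, 0.2202]
tool_rot: [-3.141, 0.0, 0.008]
wrist_force: [-0.0, 0.3, -0.4]
opening: 0.0373
grip_force: 0.0
```

View pics/3.png

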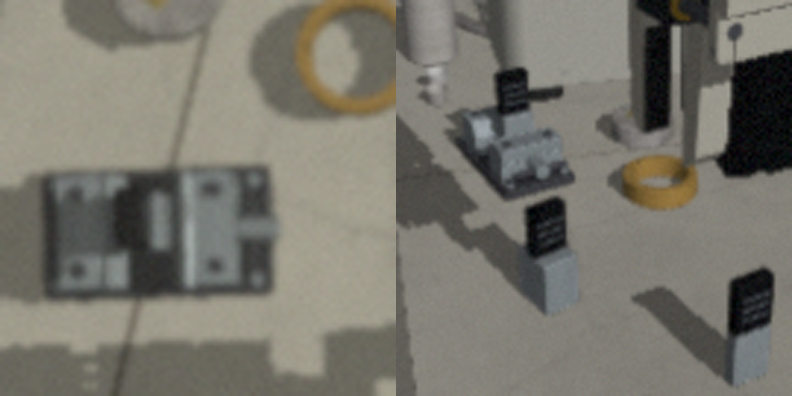

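The block stands upright and square in the gap: handle at about (135,215) in the top crop, clamp centred at (158,232). The other two blocks haven't moved, and the gripper is clear. I'll hand it in.

```bash
python3 -c "
from station import arm
print(arm.sign_off())"
```

```text
the job is handed in; nothing more can be done
None
```

I put the middle block in the clamp gap, upright and down on the floor, left the thin and thick blocks standing where they were, and handed the job in at about 9 s; no verdict was returned.

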